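# Load the wide masking-tape roll onto the tall tape spindle

### The job

At the model-painting bench, take the wide (tall) roll of masking tape and mount it on the tall spindle, the one on the round base, so that the spindle comes up through the core. Lower it right down until it rests flat on the base before you let go. Leave the narrow roll and the paint jar where they stand.

Things in the scene. Friction and masses are not known exactly. Their poses are not given: they have to be found in the camera images.
- wide_roll_centre (a point): the wide roll of tan masking tape, standing on end on the bench: a tube 54 mm in outer diameter, 50 mm tall, with a round through hole (core) 34 mm in diameter along its axis, about 70 g. This point is its centre, half-way up on the axis; z is its axis, so it can be gripped across the diameter at any yaw
- tall_spindle_foot (a point): the tall stand, fixed to the bench: a dark round steel base 110 mm in diameter and 12 mm thick with a bright steel spindle upright at its centre, 12 mm in diameter, rising 62 mm above the base, its tip slightly tapered. This point is on the spindle's axis at the top face of the base; z is the spindle's axis, up. (The other stand near by, with a square 100 mm base of the same thickness and a spindle only 26 mm high, is for narrow rolls and is not used; it too is fixed)
- narrow_roll_centre (a point): a bystander: the narrow roll of the same tape, flat on the bench, 70 mm in outer diameter, only 20 mm tall, same 34 mm hole. This point is its centre, half-way up on the axis; leave it alone
- paint_jar_centre (a point): a bystander: an upright closed grey paint jar with a white cap, 48 mm in diameter, 62 mm tall, towards the right of the bench. This point is its centre, half-way up; leave it alone
There are look-alikes about, which are no part of the job. What is shaped like the part that bears wide_roll_centre but blue is not meant. What is shaped like the part that bears tall_spindle_foot but green is not meant.

How it is judged:
On the way:
1. the wide roll is lowered over the tall spindle to within 20 mm of the base while still held in the fingers (horizontal distance between wide_roll_centre and tall_spindle_foot below 0.014 m and z of wide_roll_centre in the frame of tall_spindle_foot below 0.045 m and contact force between the fingers and wide_roll above 0.5 N), for 0.1 s.
At the end, for the whole second after the job is handed in: The wide roll is on the tall spindle (its centre within 14 mm of the spindle's axis), upright within 10 degrees, resting on the round base (its centre 20 to 30 mm above the base's top face), released and staying there (horizontal distance between wide_roll_centre and tall_spindle_foot below 0.014 m and z of wide_roll_centre in the frame of tall_spindle_foot between 0.02 and 0.03 m and angle between the z axis of wide_roll_centre and the z axis of tall_spindle_foot, either way round below 0.175 rad); the robot touches nothing.
It fails at once if the narrow roll was moved by more than 20 mm (distance of narrow_roll_centre from where it was at the start of the episode above 0.02 m).
It fails at once if the paint jar was moved by more than 20 mm (distance of paint_jar_centre from where it was at the start of the episode above 0.02 m).
It also fails if it takes over 38 s, if anything falls off the work surface, if the arm or the gripper's body presses on something with over 40 N, if the wrist force passes 120 N, or if a joint passes its speed limit or range.

### The arm

A 6-joint arm with a two-finger parallel gripper is mounted at the origin on the work surface. World frame = base frame: x ahead of the robot, y to its left, z up, the work surface at z = 0. Lengths are in m, angles in rad, forces in N, time in s.
With the tool pointing down it reaches from about 0.4 to 0.825 m from the base axis. Payload 7 kg.
Tool frame: the origin (TCP) lies between the finger pads; the fingertips stand 11 mm ahead of it and the grasp point (between the pads) lies 8 mm behind it (arm.tips_ahead is the distance from the TCP to the fingertips, in m); z points along the fingers, x is the direction in which the jaws open and shut, and the axes are right-handed (so a half turn about z gives the same grasp; the last joint's range is limited). The gripper opens to 88 mm and grips with 3 to 60 N. Pads are 19 mm wide; open, the fingers measure 130 mm over their backs; the gripper's body (78 mm by 193 mm) begins 47 mm behind the grasp point.
Start: joints at [1.394, 0.359, 0.012, 0, -1.224, -0.288], TCP at [0.303, 0.603, 0.238] pointing down, gripper open.
Joint ranges: [-3.07, 3.07], [-1.43, 2.12], [-1.02, 1.25], [-3.03, 1.67], [-3.05, -0], [-3.03, 3.03]. Speed limits (rad/s): [2.39, 2.39, 3.01, 3.14, 3.14, 3.14].

### API

Orientations are given as [roll, pitch, yaw] about the fixed x, y, z axes, in that order (R = Rz(yaw) Ry(pitch) Rx(roll)).
In Python, from station import arm, optics, finder gives the robot as it stands. The module is installed in compiled form; this text tells all that it offers.
- The arm moves only by the tool apply_moves, never from a script. Its argument "increments" is one flat list of numbers, 6 for each row, row after row: the shift along the world's x, y, z in m, then the turn, a rotation vector about the world's x, y, z in rad. In form: [tx, ty, tz, rx, ry, rz, tx, ty, tz, rx, ry, rz, ...]. A call has 1 to 20 rows; each row shifts and turns the pose as measured when the row begins; what a row does not reach is not made up. A row lasts 1/12 s, in which the tool goes at most 41.7 mm and 7.16 degrees, less where a joint would pass 70% of its speed; a pose out of reach is approached as far as the arm can. A call with a gripper value outside its range is refused whole. "hand" is the closure, from 0 (fully open) to 1 (shut), set as the call begins (left out, the last holds). The fingers move at their own pace and stop on an object; "force" is the grip in N (left out, the last holds). Time passes only in rows, so rows that do not move let the fingers close. It gives the time, the measured TCP pose, the force and the opening at its end, in the units of the state.
- arm.get_state(): the state, without advancing time (a new reading comes with each control period).
- optics.grab_frame(name): name is "scene" or "top"; returns the picture (400x640x3 uint8, red, green, blue); there is no depth.
- optics.camera_model(name): a dict with "fx", "fy", "cx", "cy" (pixels), "world_to_cam" (4x4, takes a point from world to camera coordinates). Camera axes: x right, y up, looking along -z (the intrinsics and any distortion apply to the point x, -y, -z); pixel columns grow to the right and rows downward; lengths in m; the calibration is good to about 2 mm. A picture is of the moment at which its call begins. camera_model takes no time and is no camera call.
- arm.job_done(): hands the job in, once; it reports no verdict.
Trained networks look in the newest picture that a camera, given by its name, has taken for a name from the list of things; names that differ only in an ending like _2 or _b are one class to them, and where a whole thing is asked for, a point or a joint stands for the part that bears it (a point fixed in the world has none). Each returns a list of dicts, best first, with "conf" (0 to 1); they miss things now and then, are a little off and sometimes report something else, mostly with a low value. They report only what shows in the picture. A call takes as long as a camera call. They do not tell look-alikes from the thing itself.
- finder.find_in(camera, name): "box" ([left, top, right, bottom] in pixels, round what is visible of it).
- finder.landmark_of(camera, name): "point" ([column, row] in pixels: a listed point, or the origin of a listed thing).
The state is a dict: "t": time; "q": joint angles; "qd": joint speeds; "joint_efforts": joint torques, N m; "eef_pos": TCP position; "ee_rot": TCP orientation; "force": force on the tool from outside, world axes, zero at the start; "moment": the same for the moment, N m; "width": finger opening in m.
Only numpy, scipy, OpenCV 4.12 (cv2) and the standard library are available. Lean on these libraries where they do the work, as an engineer would, in place of code of your own. Each camera call takes 0.05 s, during which the arm holds its last target. There are 200 camera calls.

## Working session

There is one attempt and no reset: what is moved stays moved. The work goes in short steps, Python scripts to look and compute and a tool call to move; the robot and the scene stay as the last step left them, time stands still between calls to the robot, and variables do not carry over. Pictures are saved under pics/ and viewed, about 8 in all and at most 12, crops included, and the job is handed in when it is done.

Besides the shell and the picture viewer there is one more tool, called by a JSON object that holds its "api" and its "payload", one argument or row to a line. apply_moves: Moves the arm, as the interface text tells. Its arguments: {"type":"object","properties":{"increments":{"type":"array"},"hand":{"type":"number"},"force":{"type":"number"}},"required":["increments"]}

```bash
mkdir -p pics; cat > h.py <<'E'
import numpy as np, cv2
from station import arm, optics, finder
def ray(cam,px):
    m=optics.camera_model(cam); T=np.linalg.inv(np.array(m["world_to_cam"]))
    d=np.array([(px[0]-m["cx"])/m["fx"],-(px[1]-m["cy"])/m["fy"],-1.])
    return T[:3,3],T[:3,:3]@d
def at_z(cam,px,z):
    o,d=ray(cam,px); return o+d*(z-o[2])/d[2]
def proj(cam,p):
    m=optics.camera_model(cam); c=np.array(m["world_to_cam"])@np.r_[p,1]
    return np.array([m["cx"]+m["fx"]*c[0]/-c[2], m["cy"]+m["fy"]*-c[1]/-c[2]])
def tri(p1,p2):
    o1,d1=ray("scene",p1);o2,d2=ray("top",p2)
    s=np.linalg.lstsq(np.c_[d1,-d2],o2-o1,rcond=None)[0]
    a,b=o1+s[0]*d1,o2+s[1]*d2
    return (a+b)/2,np.linalg.norm(a-b)
E
python3 - <<'E'
from h import *
np.set_printoptions(precision=4,suppress=True)
for c in("scene","top"):
    im=optics.grab_frame(c); cv2.imwrite(f"pics/{c}0.png",im[:,:,::-1])
    m=optics.camera_model(c); print(c,{k:v for k,v in m.items() if k!="world_to_cam"},ray(c,(320,200)))
    for n,z in(("wide_roll_centre",.025),("tall_spindle_foot",.012),("narrow_roll_centre",.01),("paint_jar_centre",.031)):
        for r in finder.landmark_of(c,n): print(n,np.round(r["point"],1),round(r["conf"],2),at_z(c,r["point"],z))
print(arm.get_state())
E
```

```text
scene {'fx': 393.1002801432914, 'fy': 393.1002801432914, 'cx': 318.14869175295024, 'cy': 200.69203691406986} (array([ 0.9477, -0.2099,  0.6828]), array([-0.5593,  0.1246, -0.8195]))
wide_roll_centre [297. 180.] 0.75 [ 0.4373 -0.1459  0.025 ]
wide_roll_centre [301.1 150.7] 0.57 [ 0.3579 -0.1211  0.025 ]
tall_spindle_foot [475.8 220.5] 0.75 [0.6091 0.1847 0.012 ]
tall_spindle_foot [405.3 228.1] 0.75 [0.5941 0.0414 0.012 ]
narrow_roll_centre [439.3 157.9] 0.88 [0.4365 0.1796 0.01  ]
top {'fx': 361.710571030184, 'fy': 361.710571030184, 'cx': 324.20048030823835, 'cy': 199.59729993965507} (array([ 0.4674, -0.0902,  0.768 ]), array([ 0.0559, -0.0138, -0.9984]))
wide_roll_centre [341.6 235.1] 0.82 [ 0.4361 -0.1432  0.025 ]
wide_roll_centre [328.6 278.7] 0.72 [ 0.3484 -0.1145  0.025 ]
tall_spindle_foot [250.6 159.1] 0.68 [0.5987 0.043  0.012 ]
paint_jar_centre [455.4 167.7] 0.93 [ 0.5698 -0.3821  0.031 ]
{'t': 0.5, 'q': array([ 1.3941,  0.3587,  0.0119, -0.    , -1.2241, -0.2881]), 'qd': array([ 0.0013,  0.0005,  0.0005,  0.0013,  0.0001, -0.0006]), 'joint_efforts': array([  0.0003, -58.1797,  29.3069,   6.997 ,   0.0119,  -0.    ]), 'eef_pos': array([0.3025, 0.6034, 0.2375]), 'ee_rot': array([ 3.1416, -0.0001, -2.0356]), 'force': array([-0.5096,  0.6151, -0.443 ]), 'moment': array([-0.0315,  0.0329, -0.0174]), 'width': 0.08762241894027256}
```

View pics/scene0.png

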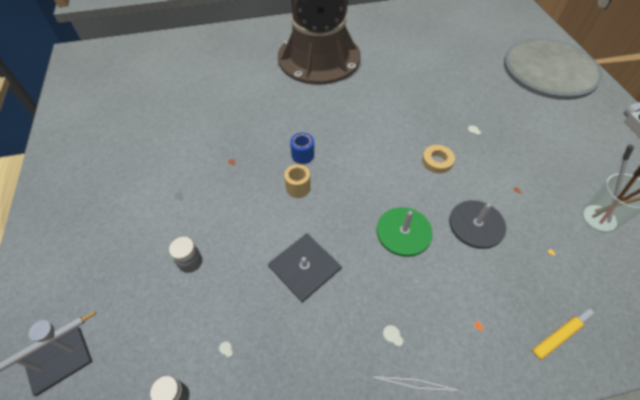

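View pics/top0.png

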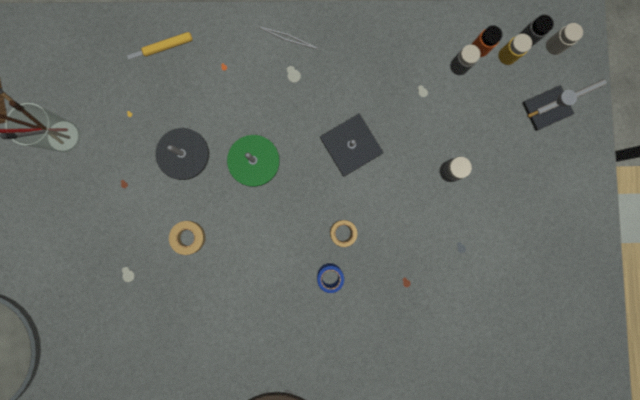

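Candidates for the roll:
- Tan tube at scene (297,180) / top (343,234): chosen.
- Blue tube at scene (302,147) / top (330,278): look-alike.
- Flat tan ring at scene (439,158) / top (186,238): the narrow roll.

Candidates for the stand:
- Dark round base at scene (477,223) / top (182,153): chosen.
- Green base at scene (405,230) / top (252,160): look-alike.
- Square base at scene (305,266) / top (351,145): not used.

Next I refine the positions by segmentation and check with a close crop.

```bash
cat > ref.py <<'E'
from h import *
np.set_printoptions(precision=4,suppress=True)
def blob(mask,near):
    n,l,s,c=cv2.connectedComponentsWithStats(mask.astype(np.uint8))
    k=1+np.argmin(np.hypot(*(c[1:]-near).T)+1e3*(s[1:,4]<60)); return l==k
def hullc(b):
    cs,_=cv2.findContours(b.astype(np.uint8),cv2.RETR_EXTERNAL,cv2.CHAIN_APPROX_NONE)
    h=cv2.convexHull(max(cs,key=cv2.contourArea)); return h
def model_fit(cam,b,r,z0,z1,x0):
    # fit cylinder silhouette (hull of two circles) to hull mask
    from scipy.optimize import minimize
    H=hullc(b); t=np.zeros(b.shape,np.uint8); cv2.fillPoly(t,[H],255)
    t=cv2.resize(t,None,fx=1,fy=1)
    a=np.linspace(0,2*np.pi,60)
    def cost(x):
        P=np.array([proj(cam,[x[0]+r*np.cos(u),x[1]+r*np.sin(u),z]) for z in(z0,z1) for u in a])
        h=cv2.convexHull(((P)*256).astype(np.int32))
        m=np.zeros(b.shape,np.uint8); cv2.fillConvexPoly(m,h,255,cv2.LINE_AA,8)
        return np.abs(m.astype(float)-t).sum()/255
    o=minimize(cost,x0,method="Nelder-Mead",options=dict(initial_simplex=[x0,[x0[0]+.006,x0[1]],[x0[0],x0[1]+.006]],xatol=1e-4))
    return o.x,o.fun,t.sum()/255
if __name__=="__main__":
    crops=[]
    for c,pr,ps in(("scene",(297,181),(477,225)),("top",(343,234),(182,154))):
        im=optics.grab_frame(c); hsv=cv2.cvtColor(im,cv2.COLOR_RGB2HSV).astype(int)
        tan=(hsv[...,1]>85)&(hsv[...,0]>8)&(hsv[...,0]<28)
        dark=(hsv[...,2]<75)
        print(c,"roll",model_fit(c,blob(tan,pr),.027,0,.05,np.array([.437,-.145])))
        x=model_fit(c,blob(dark,ps),.055,0,.012,at_z(c,ps,.012)[:2]); print(c,"stand",x)
        for p in(pr,ps): crops.append(cv2.resize(im[p[1]-40:p[1]+40,p[0]-40:p[0]+40],(300,300),interpolation=cv2.INTER_CUBIC))
        for z in(.012,.074): print("proj spindle",z,proj(c,[*x[0],z]))
    cv2.imwrite("pics/crop1.png",np.vstack([np.hstack(crops[:2]),np.hstack(crops[2:])])[:,:,::-1])
E
python3 ref.py
```

```text
Traceback (most recent call last):
  File "ref.py", line 28, in <module>
    print(c,"roll",model_fit(c,blob(tan,pr),.027,0,.05,np.array([.437,-.145])))
                   ~~~~~~~~~^^^^^^^^^^^^^^^^^^^^^^^^^^^^^^^^^^^^^^^^^^^^^^^^^^
  File "ref.py", line 20, in model_fit
    o=minimize(cost,x0,method="Nelder-Mead",options=dict(initial_simplex=[x0,[x0[0]+.006,x0[1]],[x0[0],x0[1]+.006]],xatol=1e-4))
  File "ref.py", line 16, in cost
    P=np.array([proj(cam,[x[0]+r*np.cos(u),x[1]+r*np.sin(u),z]) for z in(z0,z1) for u in a])
                ~~~~^^^^^^^^^^^^^^^^^^^^^^^^^^^^^^^^^^^^^^^^^^^
  File "h.py", line 10, in proj
    m=optics.camera_model(cam); c=np.array(m["world_to_cam"])@np.r_[p,1]
ValueError: time passes only in moves, steps and waits
```

Too many camera_model calls; I'll cache the result.

View pics/crop1.png

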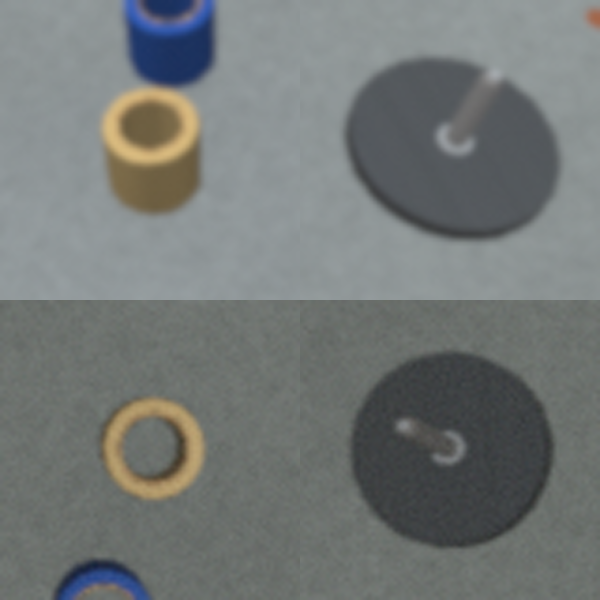

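Crops confirm it: the tan tube with an open core, and the dark round base with a tall spindle. I'll triangulate by hand-picked features, and place the glass and brushes too.

```bash
python3 - <<'E'
from h import *
np.set_printoptions(precision=4,suppress=True)
print("roll",at_z("scene",(297.3,174.9),.05),at_z("top",(344.1,233.5),.05),tri((297.3,174.9),(344.1,233.5)))
print("foot",at_z("scene",(478.3,221.8),.012),at_z("top",(181.5,153.5),.012),tri((478.3,221.8),(181.5,153.5)))
print("tip",at_z("scene",(488.5,205),.074),at_z("top",(169.5,148),.074),tri((488.5,205),(169.5,148)))
print("glass",tri((628,190),(27,123)),at_z("top",(62,135),0))
E
```

```text
roll [ 0.4438 -0.1452  0.05  ] [ 0.4402 -0.1464  0.05  ] (array([ 0.4403, -0.1457,  0.0459]), np.float64(0.0020494289063142375))
foot [0.6131 0.1882 0.012 ] [0.6131 0.1866 0.012 ] (array([0.6132, 0.1871, 0.0125]), np.float64(0.001382434553984757))
tip [0.6143 0.1863 0.074 ] [0.6122 0.1867 0.074 ] (array([0.6128, 0.1879, 0.0713]), np.float64(0.0002484366563305774))
glass (array([0.6563, 0.4319, 0.102 ]), np.float64(0.0030843022177158507)) [0.6593 0.441  0.    ]
```

{"api": "apply_moves", "payload": {
  "increments": [0.0175,-0.0337,0,0,0,0,0.0175,-0.0337,0,0,0,0,0.0175,-0.0337,0,0,0,0,0.0175,-0.0337,0,0,0,0,0.0175,-0.0337,0,0,0,0,0.0175,-0.0337,0,0,0,0,0.0175,-0.0337,0,0,0,0,0.0175,-0.0337,0,0,0,0,0.0175,-0.0337,0,0,0,0,0,-0.04,0,0,0,0,0,-0.04,0,0,0,0,0,-0.04,0,0,0,0,0,-0.04,0,0,0,0,0,-0.04,0,0,0,0,0,-0.04,0,0,0,0,0,-0.04,0,0,0,0,0,-0.04,0,0,0,0],
  "hand": 0
}}

```text
t: 2.07
eef_pos: [0.4608, -0.0395, 0.2385]
ee_rot: [-3.136, 0.007, -2.023]
force: [0.5, -0.3, -0.0]
width: 0.0876
```

{"api": "apply_moves", "payload": {
  "increments": [-0.0065,-0.035,0,0,0,0,-0.0065,-0.035,0,0,0,0,-0.0065,-0.035,0,0,0,0,0,0,-0.035,0,0,0,0,0,-0.035,0,0,0,0,0,-0.035,0,0,0,0,0,-0.015,0,0,0,0,0,0,0,0,0]
}}

```text
t: 2.73
eef_pos: [0.4393, -0.1594, 0.1199]
ee_rot: [-3.123, 0.012, -2.035]
force: [-0.1, -1.0, 0.9]
width: 0.0875
```

```bash
python3 - <<'E'
from h import *
np.set_printoptions(precision=4,suppress=True)
a=[]
for c in("scene","top"):
    im=optics.grab_frame(c); p=proj(c,[.441,-.1455,.06]).astype(int)
    a.append(cv2.resize(im[p[1]-60:p[1]+60,p[0]-60:p[0]+60],(400,400),interpolation=cv2.INTER_CUBIC))
cv2.imwrite("pics/c2.png",np.hstack(a)[:,:,::-1])
s=arm.get_state();print(s["eef_pos"],s["ee_rot"],s["t"])
E
```

```text
[ 0.4409 -0.1592  0.1225] [-3.1197  0.0131 -2.0341] 2.8333
```

View pics/c2.png

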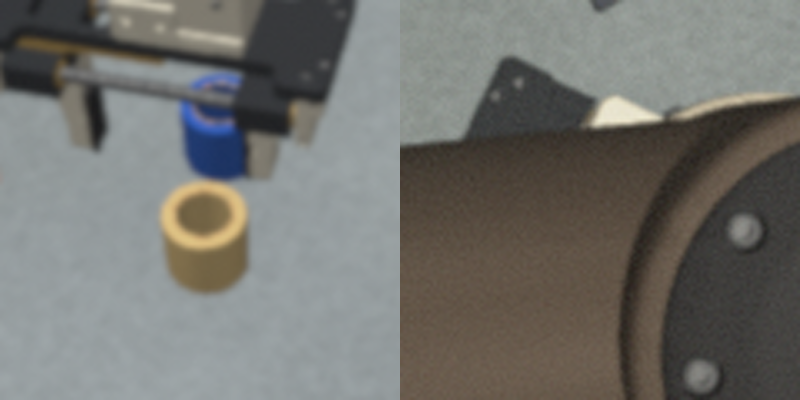

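The gripper is above and slightly past the roll, as the numbers say: y is about 14 mm too low and there is a small tilt. I'll correct both.

```bash
cat > err.py <<'E'
import sys
from h import *
from scipy.spatial.transform import Rotation as R
np.set_printoptions(precision=4,suppress=True)
s=arm.get_state(); t=np.array(list(map(float,sys.argv[1:4])))
Rt=R.from_euler("xyz",[np.pi,0,-2.0356])
print("dpos",t-s["eef_pos"],"drot",(Rt*R.from_euler("xyz",s["ee_rot"]).inv()).as_rotvec(),s["t"],"q",s["q"],"w",s["width"],"F",s["force"])
E
python3 err.py .441 -.1455 .085
```

```text
dpos [ 0.0001  0.0137 -0.0375] drot [-0.0019  0.0254 -0.0013] 2.8333 q [ 0.075   0.118  -0.6051  0.     -0.8222  1.0323] w 0.08705116445075979 F [ 0.2162 -0.1262  0.3246]
```

{"api": "apply_moves", "payload": {
  "increments": [0,0.007,-0.012,0,0.0125,0,0,0.0067,-0.012,0,0.0125,0,0,0,-0.012,0,0,0,0,0,0,0,0,0]
}}

```text
t: 3.17
eef_pos: [0.4457, -0.1434, 0.0896]
ee_rot: [-3.135, 0.006, -2.033]
force: [-0.1, 1.1, -0.7]
width: 0.0879
```

```bash
python3 err.py .441 -.1455 .024
```

```text
dpos [-0.0047 -0.0021 -0.0656] drot [-0.002   0.0086 -0.0029] 3.1667 q [ 0.11    0.1726 -0.6337 -0.0015 -0.7557  1.    ] w 0.08788178387924209 F [-0.0928  1.086  -0.6984]
```

{"api": "apply_moves", "payload": {
  "increments": [-0.0047,-0.002,-0.01,0,0.008,0,0,0,0,0,0,0]
}}

```text
t: 3.33
eef_pos: [0.4419, -0.1444, 0.0798]
ee_rot: [-3.141, 0.002, -2.031]
force: [-1.3, -0.5, -0.1]
width: 0.0874
```

```bash
python3 err.py .441 -.1455 .024
```

```text
dpos [-0.0009 -0.0011 -0.0558] drot [-0.002   0.0012 -0.005 ] 3.3333 q [ 0.1079  0.1864 -0.6457 -0.0027 -0.7373  1.005 ] w 0.08743821173985286 F [-1.3115 -0.5013 -0.0701]
```

{"api": "apply_moves", "payload": {
  "increments": [-0.0009,-0.001,-0.012,0,0,-0.004,0,0,-0.012,0,0,0,0,0,-0.012,0,0,0,0,0,-0.01,0,0,0,0,0,-0.007,0,0,0,0,0,0,0,0,0]
}}

```text
t: 3.83
eef_pos: [0.4441, -0.1448, 0.0279]
ee_rot: [-3.136, 0.005, -2.033]
force: [-0.4, -0.1, -0.1]
width: 0.0879
```

```bash
python3 err.py .441 -.1455 .024
```

```text
dpos [-0.0031 -0.0007 -0.0039] drot [-0.0017  0.0071 -0.0026] 3.8333 q [ 0.1071  0.2734 -0.6987 -0.0017 -0.5915  1.0029] w 0.08786390984999001 F [-0.3759 -0.0815 -0.1439]
```

Small correction, then close.

{"api": "apply_moves", "payload": {
  "increments": [-0.003,-0.0005,-0.003,0,0.007,0,0,0,0,0,0,0]
}}

```text
t: 4.0
eef_pos: [0.4413, -0.1453, 0.0253]
ee_rot: [3.141, 0.001, -2.033]
force: [0.3, 0.2, -0.3]
width: 0.0877
```

{"api": "apply_moves", "payload": {
  "increments": [0,0,0,0,0,0,0,0,0,0,0,0,0,0,0,0,0,0,0,0,0,0,0,0,0,0,0,0,0,0,0,0,0,0,0,0,0,0,0,0,0,0,0,0,0,0,0,0],
  "hand": 1,
  "force": 20
}}

```text
t: 4.67
eef_pos: [0.4427, -0.1453, 0.0275]
ee_rot: [-3.139, 0.003, -2.032]
force: [0.6, 0.3, 0.0]
width: 0.0544
```

```bash
python3 err.py .441 -.1455 .14
```

```text
dpos [-0.0017 -0.0002  0.1125] drot [-0.0018  0.0036 -0.0031] 4.6667 q [ 0.106   0.2741 -0.6987 -0.0026 -0.5943  1.0053] w 0.05437899411586329 F [0.6304 0.2985 0.0405]
```

{"api": "apply_moves", "payload": {
  "increments": [0,0,0.01,0,0,0,0,0,0.02,0,0,0,0,0,0.03,0,0,0,0,0,0.03,0,0,0,0,0,0.03,0,0,0,0,0,0,0,0,0]
}}

```text
t: 5.17
eef_pos: [0.4391, -0.1456, 0.1501]
ee_rot: [3.137, -0.002, -2.033]
force: [1.6, 0.3, -0.2]
width: 0.054
```

```bash
python3 err.py .613 .187 .15
```

```text
dpos [ 0.1739  0.3326 -0.0001] drot [-0.0008 -0.0051 -0.0027] 5.1667 q [ 0.1061  0.0902 -0.5599 -0.0017 -0.9256  1.0037] w 0.05404597365799171 F [ 1.5818  0.3405 -0.214 ]
```

{"api": "apply_moves", "payload": {
  "increments": [0.0145,0.0275,0,0,0,0,0.0145,0.0275,0,0,0,0,0.0145,0.0275,0,0,0,0,0.0145,0.0275,0,0,0,0,0.0145,0.0275,0,0,0,0,0.0145,0.0275,0,0,0,0,0.0145,0.0275,0,0,0,0,0.0145,0.0275,0,0,0,0,0.0145,0.0275,0,0,0,0,0.0145,0.0275,0,0,0,0,0.0145,0.0275,0,0,0,0,0.005,0.01,0,0,0,0,0,0,0,0,0,0]
}}

```text
t: 6.25
eef_pos: [0.6079, 0.1829, 0.1494]
ee_rot: [3.141, 0.003, -2.038]
force: [-0.1, -1.0, -0.4]
width: 0.0541
```

```bash
python3 err.py .613 .187 .13
```

```text
dpos [ 0.0051  0.0041 -0.0194] drot [-0.0028  0.0003  0.0021] 6.25 q [ 0.5979  0.3592 -0.198  -0.0025 -1.0118  0.5073] w 0.05411966623406915 F [-0.0769 -0.9756 -0.441 ]
```

{"api": "apply_moves", "payload": {
  "increments": [0.004,0.004,-0.01,0,0,0,0,0,-0.008,0,0,0,0,0,0,0,0,0]
}}

```text
t: 6.5
eef_pos: [0.6109, 0.1863, 0.1283]
ee_rot: [3.139, 0.001, -2.038]
force: [-0.7, -0.6, -0.9]
width: 0.0545
```

```bash
python3 err.py .613 .187 .13; python3 - <<'E'
from h import *
a=[]
for c in("scene","top"):
    im=optics.grab_frame(c); p=proj(c,[.613,.187,.08]).astype(int)
    a.append(cv2.resize(im[p[1]-50:p[1]+50,p[0]-50:p[0]+50],(400,400),interpolation=cv2.INTER_CUBIC))
    print(p, [(r["point"],r["conf"],proj(c,arm.get_state()["eef_pos"])) for r in finder.landmark_of(c,"wide_roll_centre")])
cv2.imwrite("pics/c3.png",np.hstack(a)[:,:,::-1])
E
```

```text
dpos [0.0021 0.0007 0.0017] drot [-0.0021 -0.0017  0.0019] 6.5 q [ 0.5994  0.3857 -0.2105 -0.0032 -0.9748  0.5065] w 0.05454227195385898 F [-0.7177 -0.6042 -0.9349]
[489 202] [([498.2, 187.8], 0.7, array([498.82290471, 185.80429579])), ([303.2, 149.3], 0.59, array([498.82290471, 185.80429579]))]
[168 146] [([155.1, 144.3], 0.74, array([156.46490716, 141.51679029])), ([180.3, 153.6], 0.69, array([156.46490716, 141.51679029])), ([330.6, 276.3], 0.55, array([156.46490716, 141.51679029]))]
```

View pics/c3.png

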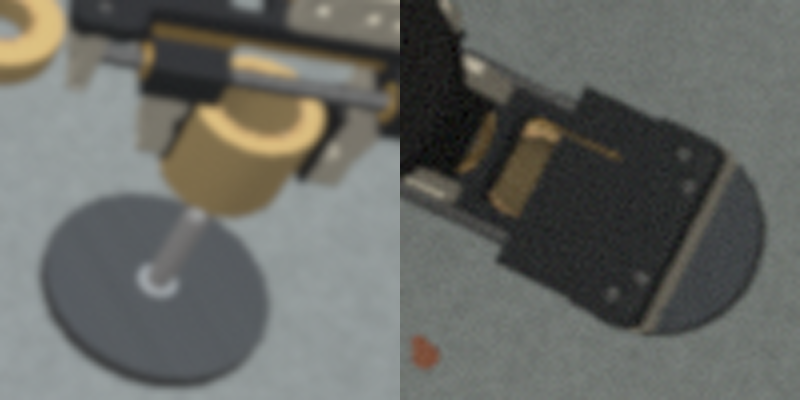

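Roll is held upright, and its axis lies in line with the spindle: foot at crop (158,280), tip at (200,212), roll centre at about (245,135). Lowering in two stages.

{"api": "apply_moves", "payload": {
  "increments": [0.001,0,-0.01,0,0,0,0,0,-0.01,0,0,0,0,0,-0.01,0,0,0,0,0,-0.01,0,0,0,0,0,0,0,0,0]
}}

```text
t: 7.12
eef_pos: [0.6134, 0.1854, 0.0889]
ee_rot: [-3.14, 0.007, -2.039]
force: [-0.5, -0.5, -0.7]
width: 0.0543
```

```bash
python3 err.py .613 .187 .0395; python3 - <<'E'
from h import *
im=optics.grab_frame("scene"); p=(490,205)
cv2.imwrite("pics/c4.png",cv2.resize(im[p[1]-50:p[1]+50,p[0]-50:p[0]+50],(400,400),interpolation=cv2.INTER_CUBIC)[:,:,::-1])
E
```

```text
dpos [-0.0004  0.0016 -0.0494] drot [-0.0054  0.0042  0.0038] 7.1167 q [ 0.5962  0.4254 -0.2517 -0.0027 -0.8871  0.5077] w 0.05434816165192979 F [-0.5499 -0.5433 -0.6614]
```

View pics/c4.png

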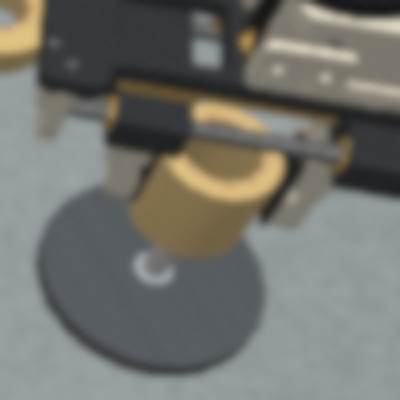

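The spindle has entered the core with no contact force: the roll bottom is at about 61 mm, below the 74 mm tip. Going on down.

{"api": "apply_moves", "payload": {
  "increments": [-0.0005,0.0015,-0.01,-0.004,0.004,0,0,0,-0.01,0,0,0,0,0,-0.01,0,0,0,0,0,-0.008,0,0,0,0,0,-0.005,0,0,0,0,0,0,0,0,0]
}}

```text
t: 7.67
eef_pos: [0.6132, 0.1874, 0.0418]
ee_rot: [3.142, 0.001, -2.038]
force: [0.0, 0.1, -0.1]
width: 0.0542
```

```bash
python3 err.py .613 .187 .0395
```

```text
dpos [-0.0002 -0.0004 -0.0023] drot [-0.0006  0.0003  0.0029] 7.6667 q [ 0.6001  0.4824 -0.288  -0.0004 -0.7999  0.5033] w 0.05420188499900648 F [ 0.0201  0.1027 -0.0528]
```

{"api": "apply_moves", "payload": {
  "increments": [0,0,-0.002,0,0,0,0,0,-0.002,0,0,0,0,0,-0.001,0,0,0]
}}

```text
t: 7.92
eef_pos: [0.6135, 0.1874, 0.0392]
ee_rot: [-3.141, 0.0, -2.037]
force: [-1.8, -0.3, 1.9]
width: 0.0544
```

```bash
python3 err.py .613 .187 .0395
```

```text
dpos [-0.0005 -0.0004  0.0003] drot [0.0003 0.0009 0.0015] 7.9167 q [ 0.6005  0.4857 -0.2903  0.001  -0.7942  0.5032] w 0.0543782658744593 F [-1.7989 -0.3157  1.8515]
```

{"api": "apply_moves", "payload": {
  "increments": [0,0,-0.002,0,0,0,0,0,-0.001,0,0,0,0,0,0,0,0,0]
}}

```text
t: 8.17
eef_pos: [0.6141, 0.1878, 0.0399]
ee_rot: [-3.139, 0.002, -2.036]
force: [-0.1, 0.0, -1.0]
width: 0.0541
```

{"api": "apply_moves", "payload": {
  "increments": [0,0,-0.002,0,0,0,0,0,-0.002,0,0,0,0,0,-0.002,0,0,0,0,0,-0.002,0,0,0]
}}

```text
t: 8.5
eef_pos: [0.6148, 0.188, 0.039]
ee_rot: [-3.136, 0.004, -2.034]
force: [-8.0, -0.1, 17.7]
width: 0.054
```

Firmly seated: 17.7 N upward and no further descent. Releasing.

{"api": "apply_moves", "payload": {
  "increments": [0,0,0.0005,0,0,0,0,0,0,0,0,0,0,0,0,0,0,0,0,0,0,0,0,0,0,0,0,0,0,0,0,0,0,0,0,0,0,0,0,0,0,0],
  "hand": 0
}}

```text
t: 9.08
eef_pos: [0.6155, 0.1884, 0.0397]
ee_rot: [-3.135, 0.005, -2.034]
force: [-0.5, 1.0, -0.2]
width: 0.0875
```

```bash
python3 err.py .613 .187 .15
```

```text
dpos [-0.0025 -0.0014  0.1103] drot [-0.0016  0.0084 -0.002 ] 9.0833 q [ 0.6016  0.4843 -0.2929  0.0048 -0.7858  0.5031] w 0.08745185120813095 F [-0.4673  0.9539 -0.156 ]
```

{"api": "apply_moves", "payload": {
  "increments": [0,0,0.01,0,0.004,0,0,0,0.015,0,0.004,0,0,0,0.02,0,0,0,0,0,0.03,0,0,0,0,0,0.04,0,0,0,0,0,0.04,0,0,0,-0.02,-0.02,0.03,0,0,0,-0.03,-0.03,0,0,0,0,-0.03,-0.03,0,0,0,0,-0.03,-0.03,0,0,0,0,0,0,0,0,0,0,0,0,0,0,0,0]
}}

```text
t: 10.08
eef_pos: [0.4991, 0.0736, 0.2278]
ee_rot: [3.139, -0.005, -2.033]
force: [1.1, 1.3, 0.2]
width: 0.0874
```

```bash
python3 - <<'E'
from h import *
from ref import *
a=[]
for c in("scene","top"):
    im=optics.grab_frame(c); p=proj(c,[.613,.187,.04]).astype(int)
    a.append(cv2.resize(im[p[1]-50:p[1]+50,p[0]-50:p[0]+50],(400,400),interpolation=cv2.INTER_CUBIC))
    print(p,"exp",proj(c,[.613,.187,.037]), [(np.round(r["point"],1),round(r["conf"],2)) for r in finder.landmark_of(c,"wide_roll_centre")])
    for n in("narrow_roll_centre","paint_jar_centre"): print(n,[np.round(r["point"],1) for r in finder.landmark_of(c,n)])
cv2.imwrite("pics/c5.png",np.hstack(a)[:,:,::-1])
E
```

```text
[482 214] exp [481.9282 215.1018] [(array([484.1, 214.4]), 0.83), (array([303.5, 147.7]), 0.68)]
narrow_roll_centre [array([437. , 158.8])]
paint_jar_centre []
[176 150] exp [176.7146 151.2662] [(array([331.1, 276.1]), 0.69), (array([172.1, 149.7]), 0.66)]
narrow_roll_centre [array([186.4, 237.3])]
paint_jar_centre [array([451.6, 165.6])]
```

View pics/c5.png

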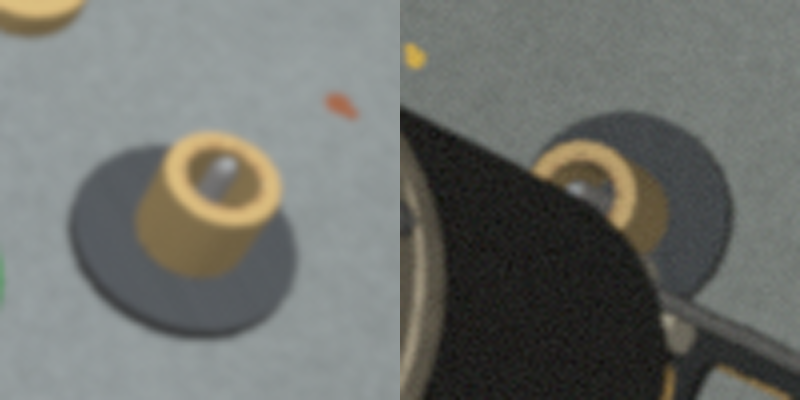

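The roll sits flat on the round base with the spindle tip showing in its core at crop (222,165), and the gripper is clear.

```bash
python3 -c "
from station import arm
print(arm.job_done())"
```

```text
the job is handed in; nothing more can be done
None
```

The wide tan roll is on the tall spindle of the dark round base, and I handed the job in at about 10.5 s of the 38 s allowed. I gripped it across its diameter (opening 54 mm) and lowered it with the spindle up through the core. I pressed until the upward force reached 17.7 N, then opened the fingers and backed away.

- **Last picture:** the roll stands upright and flat on the base, with the spindle tip showing in its core and the gripper well clear. The roll centre found there was within about 2 px of where I expected it in the scene view. In the top view it was about 5 px off (some 10 mm), but the arm partly hid the roll there.
- **Bystanders:** I never went near the narrow roll or the jar. The narrow roll's detected position was within about 2.5 px of its first reading. In the top view the jar read about 4 px off its first reading, which I put down to finder error. It was not detected in the scene view, either at the start or at the end.

No check failed outright, and the hand-in gave no verdict.

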